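# Make up two kits of turned lamp parts

## Task

Make up the two lamp orders on the kit boards, one part to a pocket, each standing upright on the pocket floor: the blue board gets the dark finial, the pale foot and the brass sleeve, the yellow board gets the pale finial and the steel sleeve; which pocket of its board a part takes is up to you. The dark foot is not wanted: leave it, the wax tin and the mug standing where they are.

Things in the scene. Friction and masses are not known exactly. Their poses are not given: they have to be found in the camera images.
- finial_dark_mid (a point): Dark brown wooden turned finial standing upright on its round foot, 88 mm tall: foot 42 mm across and 10 mm high, then a straight barrel 33 mm across from 26 to 60 mm up (grip here), a narrow neck and a small bud on top. Stands loose on the bench at the start; round, so it may be gripped from any side. Point at its centre, 44 mm above its underside; z along its axis, up.
- finial_pale_mid (a point): Pale wooden turned finial standing upright on its round foot, 88 mm tall: foot 42 mm across and 10 mm high, then a straight barrel 33 mm across from 26 to 60 mm up (grip here), a narrow neck and a small bud on top. Stands loose on the bench at the start; round, so it may be gripped from any side. Point at its centre, 44 mm above its underside; z along its axis, up.
- foot_pale_mid (a point): Pale wooden turned furniture foot standing upright, stout, 56 mm tall: 40 mm across at the bottom, a straight barrel 45 mm across from 12 to 44 mm up (grip here), a short 32 mm collar on top with a 24 mm round white pad at its middle. Stands loose on the bench at the start; round, so it may be gripped from any side. Point at its centre, 28 mm above its underside; z along its axis, up.
- foot_dark_mid (a point): Dark brown wooden turned furniture foot standing upright, stout, 56 mm tall: 40 mm across at the bottom, a straight barrel 45 mm across from 12 to 44 mm up (grip here), a short 32 mm collar on top with a 24 mm round white pad at its middle. Not wanted in either kit; it stands among the stock and must be left there. Point at its centre, 28 mm above its underside; z along its axis, up.
- sleeve_brass_mid (a point): Yellow brass tube sleeve standing on end, 40 mm across outside, 33 mm bore right through, 56 mm tall. Stands loose on the bench at the start; round, so it may be gripped from any side. Point at its centre, 28 mm above its underside; z along its axis, up.
- sleeve_steel_mid (a point): Silver-grey steel tube sleeve standing on end, 40 mm across outside, 33 mm bore right through, 56 mm tall. Stands loose on the bench at the start; round, so it may be gripped from any side. Point at its centre, 28 mm above its underside; z along its axis, up.
- board_blue: Blue painted rectangular kit board lying flat, fixed to the bench, 92 mm (x) by 256 mm (y), 12 mm thick, with a row of three square pockets along its y axis, each 64 mm wide and 8 mm deep (pocket floor 4 mm above the bench). Pocket centres at x = 0 and y = -84, 0 and +84 mm in its frame. Origin: centre of the underside; z up. All parts stand upright in a pocket with some 10 mm of play each way.
- board_yellow: Yellow painted rectangular kit board lying flat, fixed to the bench, 92 mm (x) by 172 mm (y), 12 mm thick, with a row of two square pockets along its y axis, each 64 mm wide and 8 mm deep (pocket floor 4 mm above the bench). Pocket centres at x = 0 and y = -42 and +42 mm in its frame. Origin: centre of the underside; z up. All parts stand upright in a pocket with some 10 mm of play each way.
- wax_tin_mid (a point): Low round tin with a red band, 68 mm across, 45 mm tall, on the far side of the boards; to be left alone. Point at its centre, 22 mm up.
- mug_mid (a point): White mug, 76 mm across with a handle, 85 mm tall, on the left of the bench; to be left alone. Point on its axis, 42 mm up.
Things that resemble listed ones, but are neither listed nor needed, are in the scene too. Leave any red look-alike of the part that bears finial_pale_mid alone. Leave any red look-alike of the part that bears sleeve_brass_mid alone.

How it is judged:
By the outcome, as a careful person would: the job done as asked, in the order asked, and still so for the second after the job is handed in, with the robot touching nothing.
It also fails if it takes over 128 s, if anything falls off the work surface, if the arm or the gripper's body presses on something with over 40 N, if the wrist force passes 120 N, or if a joint passes its speed limit or range.

## Robot

A 7-joint arm with a two-finger parallel gripper is mounted at the origin on the work surface. World frame = base frame: x ahead of the robot, y to its left, z up, the work surface at z = 0. Lengths are in m, angles in degrees, forces in N, time in s.
With the tool pointing down it reaches from about 0.425 to 1.025 m from the base axis. Payload 3.6 kg.
Tool frame: the origin (TCP) lies at the very end of the fingers, on their centre line; the grasp point (between the pads) lies 19 mm behind it; z points along the fingers, y is the line along which they close (so a half turn about z gives the same grasp; the last joint's range is limited). The gripper opens to 85 mm and grips with 20 to 120 N. Pads are 22 mm wide; open, the fingers measure 114 mm over their backs; the gripper's body (76 mm by 85 mm) begins 54 mm behind the grasp point. The pads swing forward as they close: fully open they stand 13 mm farther back than shut.
Start: joints at [71.706, 33.873, 2.773, 92.16, -1.908, 54.013, -1.931], TCP at [0.162, -0.707, 0.231] pointing down, gripper open.
Joint ranges: [-153.93, 153.93], [-27.13, 128.08], [-72.61, 78.16], [10.71, 143.7], [-87.88, 267.88], [4.46, 118.87], [-176.78, 176.78]. Speed limits (degrees/s): [147.25, 147.25, 180, 180, 180, 180, 180].

## Interface

Orientations are given as a 3x3 rotation matrix whose columns are the frame's x, y, z axes.
In Python, from bench import ctrl, eyes gives the robot as it stands. The module is installed in compiled form; this text tells all that it offers.
- The arm moves only by the tool send_rows, never from a script. Its argument "motion" is a list of rows, each a list of 6 numbers: the shift along the tool's x, y, z in units of 0.2 m (1.0 is 0.2 m), then the turn, a rotation vector about the tool's x, y, z in units of 60 degrees (1.0 is 60 degrees). In form: [[dx, dy, dz, rx, ry, rz], ...]. A call has 1 to 5 rows; each row shifts and turns the commanded pose from where the row before left it, along the tool's axes as they then stand; what a row does not reach is not made up. A row lasts 1/12 s, in which the tool goes at most 41.7 mm and 7.16 degrees, less where a joint would pass 70% of its speed; a pose out of reach is approached as far as the arm can. A call with a number of a shift or a turn outside -1 to 1 is refused whole. A call with a gripper value outside its range is refused whole. "claw" is the gripper's target within -1 to 1 (shut at 1, half-way at 0, fully open at -1), set as the call begins (left out, the last holds). The fingers move at their own pace and stop on an object; "newtons" is the grip in N (left out, the last holds). Time passes only in rows, so rows that do not move let the fingers close. It gives the time, the measured TCP pose, the force, the opening and the grip force at its end, in the units of the state.
- ctrl.observe(): the state, without advancing time (a new reading comes with each control period).
- eyes.read_camera(name): name is "scene" or "top" or "wrist"; returns the picture (400x640x3 uint8, red, green, blue); there is no depth.
- eyes.calibration(name): a dict with "camera_matrix" (3x3 intrinsics, pixels), "extrinsics" (4x4, takes a point from world to camera coordinates); the wrist camera has in their place "hand_eye" (4x4, takes a point from camera to tool coordinates, whose origin is the TCP and whose axes are the flange's). Camera axes: x right, y down, z forward; pixel columns grow to the right and rows downward; lengths in m; the calibration is good to about 2 mm. The wrist camera is an equidistant fisheye: a pixel r from the principal point sees the ray r / f radians off the axis. A picture is of the moment at which its call begins: read the wrist's pose just before it. calibration takes no time and is no camera call.
- ctrl.hand_in(): hands the job in; it is judged then, once.
The state is a dict: "time": time; "q": joint angles; "qd": joint speeds; "joint_efforts": joint torques, N m; "tool_pos": TCP position; "ee_rot": TCP orientation; "force": force on the tool from outside, world axes, zero at the start; "wrist_torque": the same for the moment, N m; "opening": finger opening in m; "grasp_force": force on a finger pad.
Only numpy, scipy, OpenCV 4.12 (cv2) and the standard library are available. Lean on these libraries where they do the work, as an engineer would, in place of code of your own. Each camera call takes 0.05 s, during which the arm holds its last target. There are 200 camera calls.

## Working session

There is one attempt and no reset: what is moved stays moved. The work goes in short steps, Python scripts to look and compute and a tool call to move; the robot and the scene stay as the last step left them, time stands still between calls to the robot, and variables do not carry over. Pictures are saved under pics/ and viewed, at most 14 in all, crops included, and the job is handed in when it is done.

Besides the shell and the picture viewer there is one more tool, called after "Call:" by a JSON object that holds its "name" and its "arguments". send_rows: Moves the arm, as the interface text tells. Its arguments: {"type":"object","properties":{"motion":{"type":"array","items":{"type":"array","items":{"type":"number","minimum":-1,"maximum":1}}},"claw":{"type":"number"},"newtons":{"type":"number"}},"required":["motion"]}

```bash
mkdir -p pics; python3 - <<'E'
from bench import ctrl, eyes
import cv2, numpy as np
np.set_printoptions(precision=4,suppress=True)
s=ctrl.observe(); print(s['time'],s['tool_pos'],np.array(s['ee_rot']),s['opening'])
for n in ['top','scene','wrist']:
    im=eyes.read_camera(n); cv2.imwrite(f'pics/{n}0.png',im[:,:,::-1])
    print(n,eyes.calibration(n))
E
```

```text
0.0 [ 0.1622 -0.7058  0.2301] [[ 0.9746  0.224  -0.0006]
 [ 0.224  -0.9746  0.0022]
 [-0.0001 -0.0022 -1.    ]] 0.08561172494293848
top {'camera_matrix': array([[393.1204,   0.    , 314.3371],
       [  0.    , 393.1204, 201.0914],
       [  0.    ,   0.    ,   1.    ]]), 'extrinsics': array([[ 0.0178, -0.9997,  0.0175,  0.0183],
       [-0.9967, -0.0192, -0.0793,  0.5473],
       [ 0.0796, -0.0161, -0.9967,  1.2165],
       [ 0.    ,  0.    ,  0.    ,  1.    ]])}
scene {'camera_matrix': array([[493.0882,   0.    , 318.4835],
       [  0.    , 493.0882, 193.131 ],
       [  0.    ,   0.    ,   1.    ]]), 'extrinsics': array([[ 0.6578,  0.7531,  0.0075, -0.3848],
       [ 0.6414, -0.5549, -0.5298, -0.3009],
       [-0.3948,  0.3534, -0.8481,  1.5254],
       [ 0.    ,  0.    ,  0.    ,  1.    ]])}
wrist {'camera_matrix': array([[309.7069,   0.    , 318.5407],
       [  0.    , 309.7069, 195.6813],
       [  0.    ,   0.    ,   1.    ]]), 'hand_eye': array([[ 0.0003, -0.9578, -0.2873,  0.0731],
       [ 1.    , -0.0001,  0.0011, -0.0005],
       [-0.0011, -0.2873,  0.9578, -0.1425],
       [ 0.    ,  0.    ,  0.    ,  1.    ]])}
```

View pics/top0.png

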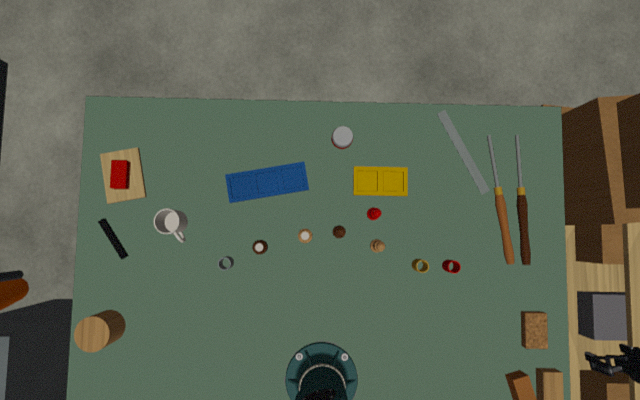

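View pics/scene0.png

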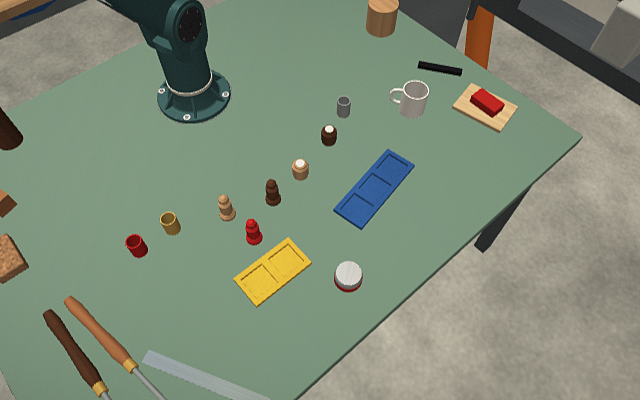

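The top view has the blue board near px (267,182), yellow board (381,181), steel sleeve (226,263), dark foot (260,246), pale foot (305,236), dark finial (339,232), red finial (374,214), pale finial (378,246), brass sleeve (421,266) and red sleeve (452,266). The scene view agrees. Next I'll zoom in to get better pixels.

```bash
python3 - <<'E'
import cv2
im=cv2.imread('pics/top0.png')[120:290,210:470]
o=cv2.resize(im,None,fx=3,fy=3,interpolation=cv2.INTER_CUBIC)
for k in range(0,260,20): cv2.putText(o,str(210+k),(k*3,8),0,.3,(255,255,255)); cv2.line(o,(k*3,10),(k*3,14),(255,255,255))
for k in range(0,170,20): cv2.putText(o,str(120+k),(0,k*3+4),0,.3,(255,255,255))
cv2.imwrite('pics/topc.png',o)
im=cv2.imread('pics/scene0.png')[80:310,110:430]
o=cv2.resize(im,None,fx=2.5,fy=2.5,interpolation=cv2.INTER_CUBIC)
for k in range(0,320,20): cv2.putText(o,str(110+k),(int(k*2.5),8),0,.3,(255,255,255))
for k in range(0,230,20): cv2.putText(o,str(80+k),(0,int(k*2.5)+4),0,.3,(255,255,255))
cv2.imwrite('pics/scenec.png',o)
E
```

```text
(no output)
```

View pics/topc.png

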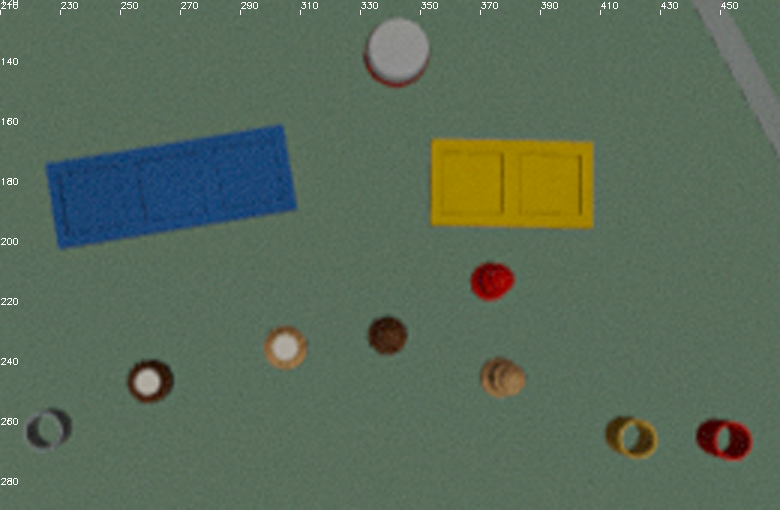

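View pics/scenec.png

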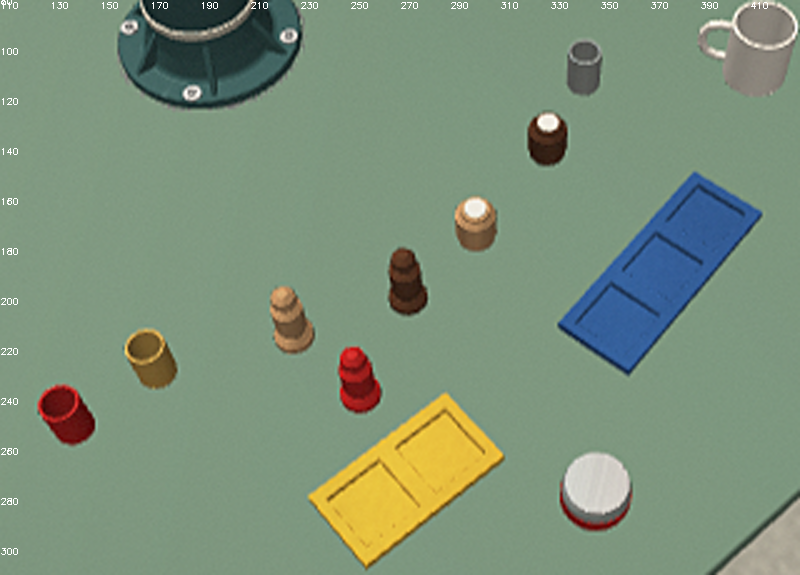

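The top crop shows the parts' outlines and both boards' corners clearly. The scene crop gives a second ray for each part: steel (344,107), pale foot pad (300,163), dark finial foot (273,200), pale finial foot (228,215), brass (170,223).

```bash
cat > h.py <<'E'
from bench import ctrl, eyes
import cv2, numpy as np
np.set_printoptions(precision=4,suppress=True)
def plane(n,u,v,z):
    c=eyes.calibration(n);K=c['camera_matrix'];T=c['extrinsics'];R=T[:3,:3];o=-R.T@T[:3,3]
    d=R.T@np.linalg.inv(K)@[u,v,1];return (o+d*(z-o[2])/d[2])[:2]
def wrist_plane(px,z,s):
    c=eyes.calibration('wrist');K=c['camera_matrix'];H=c['hand_eye']
    a=np.array([(px[0]-K[0,2])/K[0,0],(px[1]-K[1,2])/K[1,1]]);t=np.hypot(*a)
    d=np.r_[a/t*np.sin(t),np.cos(t)]
    R=np.array(s['ee_rot']);o=R@H[:3,3]+s['tool_pos'];d=R@H[:3,:3]@d
    return (o+d*(z-o[2])/d[2])[:2]
E
python3 - <<'E'
from h import *
t=lambda x,y,z:plane('top',210+x/3,120+y/3,z)
s=lambda x,y,z:plane('scene',110+x/2.5,80+y/2.5,z)
for n,a,b in [('steel',(47.5,430,.028),(584,67,.028)),('pfoot',(285,347,.056),(475,208,.056)),('dfin',(388,335,.02),(408,300,.005)),('pfin',(499,377,.005),(294,337,.005)),('brass',(631.5,438,.028),(151,358,.028)),('dfoot',(147,381,.056),(547,122,.056)),('redfin',(490,281,.005),(360,397,.005))]: print(n,t(*a),s(*b))
for nm,c,sc in [('blue',[(46,164),(282,125),(297,209),(61,248)],[(697,172),(559,324),(629,374),(761,214)]),('yel',[(432,138),(593,142),(593,228),(431,225)],[(446,394),(309,496),(366,567),(504,456)])]:
    P=np.array([t(*p,.012) for p in c]);Q=np.array([s(*p,.012) for p in sc]);ctr=P.mean(0)
    e=(P[0]+P[3]-P[1]-P[2]);e/=np.hypot(*e)
    print(nm,ctr,Q.mean(0),'yaxis',e,np.degrees(np.arctan2(-e[0],e[1])))
    for k in ([-.084,0,.084] if nm=='blue' else [-.042,.042]): print(k,(ctr+Q.mean(0))/2+k*e)
E
```

```text
steel [0.3487 0.2979] [0.3526 0.3021]
pfoot [0.4382 0.0555] [0.4412 0.0591]
dfin [ 0.4523 -0.0517] [ 0.4582 -0.0506]
pfin [ 0.4102 -0.171 ] [ 0.4155 -0.1695]
brass [ 0.3504 -0.3049] [ 0.3531 -0.2989]
dfoot [0.4016 0.194 ] [0.4032 0.1967]
redfin [ 0.5116 -0.1608] [ 0.5171 -0.1597]
blue [0.6053 0.179 ] [0.6112 0.1825] yaxis [-0.1844  0.9828] 10.628039303310151
-0.084 [0.6238 0.0982]
0 [0.6083 0.1808]
0.084 [0.5928 0.2633]
yel [ 0.616  -0.1829] [ 0.6201 -0.1787] yaxis [0.0017 1.    ] -0.09508621476862698
-0.042 [ 0.618  -0.2228]
0.042 [ 0.6181 -0.1388]
```

```bash
cat >> h.py <<'E'
RT=np.array([[0,1,0],[1,0,0],[0,0,-1.]])
def to(target,s=None):
    "shift in tool units and turn in units of 60 deg to target with tool x=+Y,y=+X"
    from scipy.spatial.transform import Rotation as Ro
    s=s or ctrl.observe();R=np.array(s['ee_rot'])
    return R.T@(np.array(target)-s['tool_pos'])/.2, np.degrees(Ro.from_matrix(R.T@RT).as_rotvec())/60
E
python3 - <<'E'
from h import *
from scipy.optimize import least_squares
from scipy.spatial.transform import Rotation as Ro
s=ctrl.observe();n=25;tgt=np.array([.455,-.051,.2]);sh,tu=to(tgt,s);print(tu)
r=tu/n
def f(d):
    R=np.array(s['ee_rot']);p=np.array(s['tool_pos'])
    for _ in range(n): p=p+R@d*.2;R=R@Ro.from_rotvec(np.radians(60*r)).as_matrix()
    return p-tgt
print(least_squares(f,sh/n).x,r)
E
```

```text
[-0.0015 -0.0011 -1.2843]
[ 0.1489 -0.0426  0.0061] [-0.0001 -0.     -0.0514]
```

Call:
{"name": "send_rows", "arguments": {"motion": [[0.149,-0.0425,0.006,0,0,-0.0514],[0.149,-0.0425,0.006,0,0,-0.0514],[0.149,-0.0425,0.006,0,0,-0.0514],[0.149,-0.0425,0.006,0,0,-0.0514],[0.149,-0.0425,0.006,0,0,-0.0514]], "claw": -1, "newtons": 40}}

```text
time: 0.57
tool_pos: [0.2901, -0.6169, 0.2249]
ee_rot: [[0.879, 0.477, 0.0], [0.477, -0.879, 0.0], [0.0, -0.0, -1.0]]
force: [0.3, 0.7, -0.6]
opening: 0.0854
grasp_force: 0.0
```

Call:
{"name": "send_rows", "arguments": {"motion": [[0.149,-0.0425,0.006,0,0,-0.0514],[0.149,-0.0425,0.006,0,0,-0.0514],[0.149,-0.0425,0.006,0,0,-0.0514],[0.149,-0.0425,0.006,0,0,-0.0514],[0.149,-0.0425,0.006,0,0,-0.0514]]}}

```text
time: 0.98
tool_pos: [0.3882, -0.4975, 0.219]
ee_rot: [[0.72, 0.694, 0.0], [0.694, -0.72, 0.0], [0.0, -0.0, -1.0]]
force: [1.7, 0.3, -0.6]
opening: 0.0852
grasp_force: 0.0
```

Call:
{"name": "send_rows", "arguments": {"motion": [[0.149,-0.0425,0.006,0,0,-0.0514],[0.149,-0.0425,0.006,0,0,-0.0514],[0.149,-0.0425,0.006,0,0,-0.0514],[0.149,-0.0425,0.006,0,0,-0.0514],[0.149,-0.0425,0.006,0,0,-0.0514]]}}

```text
time: 1.4
tool_pos: [0.451, -0.3564, 0.2131]
ee_rot: [[0.51, 0.86, 0.0], [0.86, -0.51, 0.0], [0.0, 0.0, -1.0]]
force: [-0.4, -0.7, -0.1]
opening: 0.085
grasp_force: 0.0
```

Call:
{"name": "send_rows", "arguments": {"motion": [[0.149,-0.0425,0.006,0,0,-0.0514],[0.149,-0.0425,0.006,0,0,-0.0514],[0.149,-0.0425,0.006,0,0,-0.0514],[0.149,-0.0425,0.006,0,0,-0.0514],[0.149,-0.0425,0.006,0,0,-0.0514]]}}

```text
time: 1.82
tool_pos: [0.4741, -0.2036, 0.2072]
ee_rot: [[0.263, 0.965, 0.0], [0.965, -0.263, -0.0], [0.0, 0.0, -1.0]]
force: [0.8, 0.3, 0.4]
opening: 0.0854
grasp_force: 0.0
```

Call:
{"name": "send_rows", "arguments": {"motion": [[0.149,-0.0425,0.006,0,0,-0.0514],[0.149,-0.0425,0.006,0,0,-0.0514],[0.149,-0.0425,0.006,0,0,-0.0514],[0.149,-0.0425,0.006,0,0,-0.0514],[0.149,-0.0425,0.006,0,0,-0.0514]]}}

```text
time: 2.23
tool_pos: [0.4557, -0.0502, 0.2013]
ee_rot: [[-0.003, 1.0, 0.001], [1.0, 0.003, 0.0], [0.0, 0.001, -1.0]]
force: [0.7, -0.3, -0.2]
opening: 0.085
grasp_force: 0.0
```

```bash
python3 - <<'E'
from h import *
s=ctrl.observe();im=eyes.read_camera('wrist');cv2.imwrite('pics/w1.png',im[:,:,::-1])
print(s['time'],s['tool_pos'],s['q'],to([.455,-.051,.2],s))
np.save('s1.npy',s,allow_pickle=True)
E
```

```text
2.2333 [ 0.4557 -0.0502  0.2013] [ 19.4099  18.8007 -23.2044 126.4365  12.2344  36.7843 -12.346 ] (array([-0.0038, -0.0036,  0.0065]), array([ 0.0005, -0.0001,  0.003 ]))
```

View pics/w1.png

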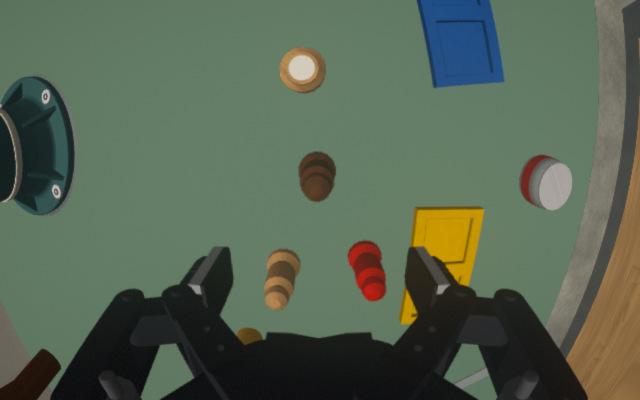

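Wrist view: dark finial foot at about (318,170) and bud (316,188), pale foot pad (302,68), pale finial foot (284,263) and bud (277,299). The near blue pocket and both yellow pockets are partly visible.

```bash
python3 - <<'E'
from h import *
s=np.load('s1.npy',allow_pickle=True).item()
for n,p,z in [('dfin foot',(318,171),.008),('dfin bud',(316,189),.08),('pfoot',(302,68),.056),('pfin foot',(284,265),.008),('pfin bud',(277,299),.08),('tin',(552,184),.045),('bluepocket c',(465,46),.012),('yel+ c',(446,241),.012)]: print(n,wrist_plane(p,z,s))
E
```

```text
dfin foot [ 0.4552 -0.0491]
dfin bud [ 0.4534 -0.0498]
pfoot [0.4403 0.0581]
pfin foot [ 0.4133 -0.1678]
pfin bud [ 0.4129 -0.1683]
tin [ 0.7451 -0.0505]
bluepocket c [0.6212 0.1011]
yel+ c [ 0.6161 -0.1355]
```

Call:
{"name": "send_rows", "arguments": {"motion": [[0,-0.005,0.14,0,0,0],[0,0,0.14,0,0,0],[0,0,0.14,0,0,0],[0,0,0.14,0,0,0],[0,0,0.14,0,0,0]]}}

```text
time: 2.7
tool_pos: [0.455, -0.052, 0.0602]
ee_rot: [[-0.0, 1.0, 0.001], [1.0, 0.0, 0.0], [0.0, 0.001, -1.0]]
force: [0.7, 0.2, -0.1]
opening: 0.0854
grasp_force: 0.0
```

Call:
{"name": "send_rows", "arguments": {"motion": [[0,0,0.1,0,0,0],[0,0,0.06,0,0,0],[0,0,0.035,0,0,0],[0,0,0,0,0,0]]}}

```text
time: 3.03
tool_pos: [0.4542, -0.0517, 0.0211]
ee_rot: [[-0.001, 1.0, -0.002], [1.0, 0.001, -0.0], [-0.0, -0.002, -1.0]]
force: [-0.6, 0.1, -0.4]
opening: 0.0856
grasp_force: 0.0
```

Call:
{"name": "send_rows", "arguments": {"motion": [[0,0,0,0,0,0],[0,0,0,0,0,0],[0,0,0,0,0,0],[0,0,0,0,0,0],[0,0,0,0,0,0]], "claw": 1, "newtons": 40}}

```text
time: 3.45
tool_pos: [0.4551, -0.0518, 0.0232]
ee_rot: [[-0.0, 1.0, 0.001], [1.0, 0.0, -0.0], [-0.0, 0.001, -1.0]]
force: [-0.2, -0.5, 3.3]
opening: 0.0317
grasp_force: 39.3
```

Call:
{"name": "send_rows", "arguments": {"motion": [[0,0,0,0,0,0],[0,0,0,0,0,0],[0,0,0,0,0,0],[0,0,0,0,0,0],[0,0,0,0,0,0]]}}

```text
time: 3.87
tool_pos: [0.4551, -0.0518, 0.0232]
ee_rot: [[-0.0, 1.0, 0.001], [1.0, 0.0, -0.0], [-0.0, 0.001, -1.0]]
force: [-0.1, -0.1, 4.8]
opening: 0.0317
grasp_force: 39.4
```

Call:
{"name": "send_rows", "arguments": {"motion": [[0,0,-0.05,0,0,0],[0,0,-0.15,0,0,0],[0,0,-0.15,0,0,0],[0,0,-0.15,0,0,0],[0,0,-0.15,0,0,0]]}}

```text
time: 4.28
tool_pos: [0.4541, -0.0518, 0.1539]
ee_rot: [[-0.001, 1.0, -0.0], [1.0, 0.001, -0.0], [-0.0, -0.0, -1.0]]
force: [0.3, 0.0, -0.9]
opening: 0.0318
grasp_force: 39.8
```

Call:
{"name": "send_rows", "arguments": {"motion": [[0.094,0.105,0,0,0,0],[0.094,0.105,0,0,0,0],[0.094,0.105,0,0,0,0],[0.094,0.105,0,0,0,0],[0.094,0.105,0,0,0,0]]}}

```text
time: 4.7
tool_pos: [0.5602, 0.0429, 0.1529]
ee_rot: [[-0.0, 1.0, 0.001], [1.0, 0.0, -0.0], [-0.0, 0.001, -1.0]]
force: [0.0, 0.6, -0.6]
opening: 0.032
grasp_force: 39.9
```

Call:
{"name": "send_rows", "arguments": {"motion": [[0.094,0.105,0,0,0,0],[0.094,0.105,0,0,0,0],[0.094,0.105,0,0,0,0],[0,0,0,0,0,0],[0,0,0,0,0,0]]}}

```text
time: 5.12
tool_pos: [0.6232, 0.1005, 0.1525]
ee_rot: [[-0.003, 1.0, 0.001], [1.0, 0.003, 0.001], [0.001, 0.001, -1.0]]
force: [0.1, -0.7, -0.0]
opening: 0.0319
grasp_force: 39.9
```

```bash
python3 - <<'E'
from h import *
s=ctrl.observe();im=eyes.read_camera('wrist');cv2.imwrite('pics/w2.png',im[:,:,::-1])
print(s['time'],s['tool_pos'],s['opening'],s['grasp_force'],to([.623,.099,.04],s))
np.save('s2.npy',s,allow_pickle=True)
E
```

```text
5.1167 [0.6232 0.1005 0.1525] 0.031855475112186726 39.88081728188263 (array([-0.0082, -0.0016,  0.5624]), array([ 0.0007, -0.001 ,  0.0027]))
```

View pics/w2.png

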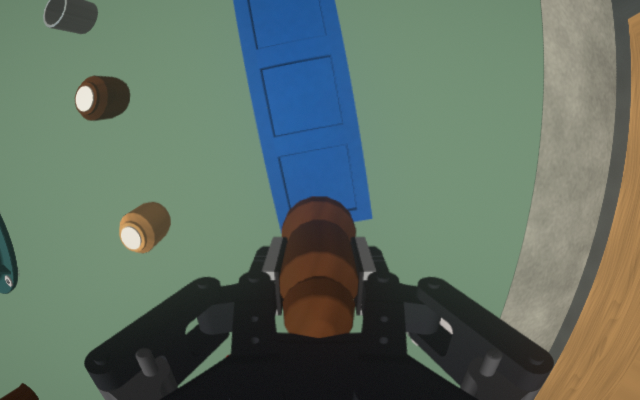

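The finial is held upright. The middle blue pocket is centred at (303,96), the near pocket has corners at (279,161), (349,145) and (357,209), and the steel sleeve is at (72,15).

```bash
python3 - <<'E'
from h import *
s=np.load('s2.npy',allow_pickle=True).item()
w=lambda u,v,z=.012:wrist_plane((u,v),z,s)
print('mid',w(303,96),'near',(w(279,161)+w(357,209))/2,w(349,145)-w(279,161), 'mid by corners',(w(262,69)+w(343,123))/2,(w(327,56)+w(277,136))/2)
print('pfoot',wrist_plane((132,238),.056,s),'steel',wrist_plane((70,15),.03,s))
E
```

```text
mid [0.609  0.1827] near [0.6235 0.0992] [0.0648 0.0151] mid by corners [0.6085 0.1834] [0.6077 0.1829]
pfoot [0.442  0.0589] steel [0.3532 0.2983]
```

Call:
{"name": "send_rows", "arguments": {"motion": [[-0.007,0,0.11,0,0,0],[0,0,0.11,0,0,0],[0,0,0.11,0,0,0],[0,0,0.11,0,0,0],[0,0,0.11,0,0,0]]}}

```text
time: 5.58
tool_pos: [0.6212, 0.0952, 0.0416]
ee_rot: [[0.001, 1.0, -0.001], [1.0, -0.001, -0.002], [-0.002, -0.001, -1.0]]
force: [-1.2, -0.1, -1.1]
opening: 0.0319
grasp_force: 39.9
```

Call:
{"name": "send_rows", "arguments": {"motion": [[0,0,0.04,0,0,0],[0,0,0.02,0,0,0],[0,0,0.01,0,0,0],[0,0,0,0,0,0]]}}

```text
time: 5.92
tool_pos: [0.6228, 0.0971, 0.0289]
ee_rot: [[-0.0, 1.0, 0.001], [1.0, 0.0, -0.0], [-0.0, 0.001, -1.0]]
force: [0.1, -0.4, 0.1]
opening: 0.0319
grasp_force: 39.9
```

Call:
{"name": "send_rows", "arguments": {"motion": [[0,0,0.006,0,0,0],[0,0,0.004,0,0,0],[0,0,0,0,0,0]]}}

```text
time: 6.17
tool_pos: [0.6234, 0.0976, 0.0273]
ee_rot: [[-0.001, 1.0, 0.002], [1.0, 0.001, 0.0], [0.0, 0.002, -1.0]]
force: [-0.1, 0.3, 1.9]
opening: 0.032
grasp_force: 40.1
```

Call:
{"name": "send_rows", "arguments": {"motion": [[0,0,0,0,0,0],[0,0,0,0,0,0],[0,0,0,0,0,0],[0,0,0,0,0,0],[0,0,0,0,0,0]], "claw": -1}}

```text
time: 6.58
tool_pos: [0.6226, 0.0975, 0.0263]
ee_rot: [[-0.001, 1.0, -0.0], [1.0, 0.001, -0.0], [-0.0, -0.0, -1.0]]
force: [0.6, 0.6, -0.3]
opening: 0.0854
grasp_force: 0.0
```

Call:
{"name": "send_rows", "arguments": {"motion": [[0,0,0,0,0,0],[0,0,-0.1,0,0,0],[0,0,-0.15,0,0,0],[0,0,-0.2,0,0,0],[0,0,-0.2,0,0,0]]}}

```text
time: 7.0
tool_pos: [0.6215, 0.0972, 0.1567]
ee_rot: [[-0.001, 1.0, -0.003], [1.0, 0.001, -0.0], [-0.0, -0.003, -1.0]]
force: [1.3, 0.1, 0.8]
opening: 0.0853
grasp_force: 0.0
```

Call:
{"name": "send_rows", "arguments": {"motion": [[-0.028,-0.129,0,0,0,0],[-0.028,-0.129,0,0,0,0],[-0.028,-0.129,0,0,0,0],[-0.028,-0.129,0,0,0,0],[-0.028,-0.129,0,0,0,0]]}}

```text
time: 7.42
tool_pos: [0.4923, 0.069, 0.1565]
ee_rot: [[-0.001, 1.0, 0.0], [1.0, 0.001, -0.0], [-0.0, 0.0, -1.0]]
force: [-0.0, -0.5, -1.3]
opening: 0.0849
grasp_force: 0.0
```

Call:
{"name": "send_rows", "arguments": {"motion": [[-0.028,-0.129,0,0,0,0],[-0.028,-0.129,0,0,0,0],[0,0,0.1,0,0,0],[0,0,0.1,0,0,0],[0,0,0,0,0,0]]}}

```text
time: 7.83
tool_pos: [0.4399, 0.0575, 0.1144]
ee_rot: [[-0.001, 1.0, -0.005], [1.0, 0.001, -0.001], [-0.001, -0.005, -1.0]]
force: [-0.1, 0.1, 0.1]
opening: 0.0855
grasp_force: 0.0
```

```bash
python3 - <<'E'
from h import *
s=ctrl.observe();print(s['tool_pos'],to([.441,.058,.014],s))
im=eyes.read_camera('top');cv2.imwrite('pics/t2.png',cv2.resize(im[120:290,210:470,::-1],None,fx=3,fy=3,interpolation=2))
E
```

```text
[0.4399 0.0575 0.1144] (array([0.0029, 0.008 , 0.5022]), array([-0.0045,  0.0011,  0.001 ]))
```

Position is good, so I'll descend to z 0.014, grip and lift.

Call:
{"name": "send_rows", "arguments": {"motion": [[0.002,0.004,0.13,0,0,0],[0,0,0.13,0,0,0],[0,0,0.13,0,0,0],[0,0,0.08,0,0,0],[0,0,0.03,0,0,0]]}}

```text
time: 8.3
tool_pos: [0.4432, 0.0588, 0.015]
ee_rot: [[-0.001, 1.0, -0.001], [1.0, 0.001, -0.001], [-0.001, -0.001, -1.0]]
force: [0.5, -0.1, 0.4]
opening: 0.0855
grasp_force: 0.0
```

Call:
{"name": "send_rows", "arguments": {"motion": [[0,0,0,0,0,0],[0,0,0,0,0,0],[0,0,0,0,0,0],[0,0,0,0,0,0],[0,0,0,0,0,0]], "claw": 1}}

```text
time: 8.72
tool_pos: [0.4435, 0.0586, 0.0177]
ee_rot: [[-0.0, 1.0, 0.002], [1.0, 0.0, 0.001], [0.001, 0.002, -1.0]]
force: [-1.3, 0.3, 6.7]
opening: 0.0439
grasp_force: 40.9
```

Call:
{"name": "send_rows", "arguments": {"motion": [[0,0,0,0,0,0],[0,0,0,0,0,0],[0,0,0,0,0,0]]}}

```text
time: 8.97
tool_pos: [0.4435, 0.0586, 0.0177]
ee_rot: [[-0.0, 1.0, 0.002], [1.0, 0.0, 0.0], [0.0, 0.002, -1.0]]
force: [0.1, 0.8, 7.0]
opening: 0.0439
grasp_force: 40.9
```

Call:
{"name": "send_rows", "arguments": {"motion": [[0,0,-0.05,0,0,0],[0,0,-0.15,0,0,0],[0,0,-0.15,0,0,0],[0,0,-0.15,0,0,0],[0,0,-0.15,0,0,0]]}}

```text
time: 9.38
tool_pos: [0.4425, 0.0582, 0.1484]
ee_rot: [[-0.0, 1.0, 0.0], [1.0, 0.0, -0.0], [-0.0, 0.0, -1.0]]
force: [0.5, -1.0, -0.5]
opening: 0.0439
grasp_force: 41.1
```

Call:
{"name": "send_rows", "arguments": {"motion": [[0.0885,0.118,0,0,0,0],[0.0885,0.118,0,0,0,0],[0.0885,0.118,0,0,0,0],[0.0885,0.118,0,0,0,0],[0.0885,0.118,0,0,0,0]]}}

```text
time: 9.8
tool_pos: [0.5618, 0.1473, 0.1474]
ee_rot: [[0.0, 1.0, 0.001], [1.0, -0.0, -0.0], [-0.0, 0.001, -1.0]]
force: [0.5, 0.8, -1.4]
opening: 0.0434
grasp_force: 41.2
```

Call:
{"name": "send_rows", "arguments": {"motion": [[0.0885,0.118,0,0,0,0],[0.0885,0.118,0,0,0,0],[0,0,0.12,0,0,0],[0,0,0.12,0,0,0],[0,0,0.12,0,0,0]]}}

```text
time: 10.22
tool_pos: [0.6088, 0.1828, 0.0746]
ee_rot: [[-0.0, 1.0, 0.002], [1.0, 0.0, 0.001], [0.001, 0.002, -1.0]]
force: [-0.6, -0.9, -0.5]
opening: 0.0441
grasp_force: 41.1
```

Call:
{"name": "send_rows", "arguments": {"motion": [[0,0,0.12,0,0,0],[0,0,0.08,0,0,0],[0,0,0.04,0,0,0],[0,0,0,0,0,0],[0,0,0,0,0,0]]}}

```text
time: 10.63
tool_pos: [0.6082, 0.1825, 0.0269]
ee_rot: [[-0.0, 1.0, 0.0], [1.0, 0.0, 0.0], [0.0, 0.0, -1.0]]
force: [1.2, 0.0, -0.0]
opening: 0.0439
grasp_force: 41.1
```

Call:
{"name": "send_rows", "arguments": {"motion": [[0,0,0.015,0,0,0],[0,0,0.007,0,0,0],[0,0,0,0,0,0],[0,0,0,0,0,0]]}}

```text
time: 10.97
tool_pos: [0.6084, 0.1826, 0.0226]
ee_rot: [[-0.001, 1.0, 0.001], [1.0, 0.001, 0.0], [0.0, 0.001, -1.0]]
force: [-0.2, -0.1, -0.0]
opening: 0.0437
grasp_force: 41.1
```

Call:
{"name": "send_rows", "arguments": {"motion": [[0,0,0.005,0,0,0],[0,0,0.004,0,0,0],[0,0,0,0,0,0]]}}

```text
time: 11.22
tool_pos: [0.6084, 0.1827, 0.0217]
ee_rot: [[-0.001, 1.0, 0.001], [1.0, 0.001, -0.0], [-0.0, 0.001, -1.0]]
force: [-2.2, -1.5, 8.3]
opening: 0.0436
grasp_force: 42.1
```

Call:
{"name": "send_rows", "arguments": {"motion": [[0,0,0,0,0,0],[0,0,0,0,0,0],[0,0,0,0,0,0],[0,0,0,0,0,0],[0,0,0,0,0,0]], "claw": -1}}

```text
time: 11.63
tool_pos: [0.6079, 0.1825, 0.0199]
ee_rot: [[-0.001, 1.0, -0.0], [1.0, 0.001, -0.0], [-0.0, -0.0, -1.0]]
force: [-0.2, 0.4, -0.1]
opening: 0.0854
grasp_force: 0.0
```

Call:
{"name": "send_rows", "arguments": {"motion": [[0,0,-0.05,0,0,0],[0,0,-0.15,0,0,0],[0,0,-0.2,0,0,0],[0,0,-0.2,0,0,0],[0,0,-0.1,0,0,0]]}}

```text
time: 12.05
tool_pos: [0.61, 0.1838, 0.1654]
ee_rot: [[-0.001, 1.0, 0.006], [1.0, 0.001, 0.003], [0.003, 0.006, -1.0]]
force: [0.8, -0.2, 0.3]
opening: 0.0852
grasp_force: 0.0
```

```bash
python3 - <<'E'
from h import *
s=ctrl.observe();print(s['tool_pos'],s['q'],to([.352,-.302,.16],s))
E
```

```text
[0.61   0.1838 0.1654] [ -4.8514  33.4445 -23.0199 106.4431  18.3147  43.3534 -37.7708] (array([-2.4279, -1.2924,  0.0126]), array([ 0.0059, -0.0024,  0.0008]))
```

Call:
{"name": "send_rows", "arguments": {"motion": [[-0.135,-0.072,0,0,0,0],[-0.135,-0.072,0,0,0,0],[-0.135,-0.072,0,0,0,0],[-0.135,-0.072,0,0,0,0],[-0.135,-0.072,0,0,0,0]]}}

```text
time: 12.47
tool_pos: [0.5353, 0.0464, 0.1609]
ee_rot: [[-0.001, 1.0, 0.001], [1.0, 0.001, -0.0], [-0.0, 0.001, -1.0]]
force: [0.5, -0.7, 0.9]
opening: 0.0852
grasp_force: 0.0
```

Call:
{"name": "send_rows", "arguments": {"motion": [[-0.135,-0.072,0,0,0,0],[-0.135,-0.072,0,0,0,0],[-0.135,-0.072,0,0,0,0],[-0.135,-0.072,0,0,0,0],[-0.135,-0.072,0,0,0,0]]}}

```text
time: 12.88
tool_pos: [0.4634, -0.0887, 0.1608]
ee_rot: [[-0.001, 1.0, 0.001], [1.0, 0.001, -0.0], [-0.0, 0.001, -1.0]]
force: [0.8, 0.1, 0.1]
opening: 0.0856
grasp_force: 0.0
```

Call:
{"name": "send_rows", "arguments": {"motion": [[-0.135,-0.072,0,0,0,0],[-0.135,-0.072,0,0,0,0],[-0.135,-0.072,0,0,0,0],[-0.135,-0.072,0,0,0,0],[-0.135,-0.072,0,0,0,0]]}}

```text
time: 13.3
tool_pos: [0.3915, -0.2238, 0.1608]
ee_rot: [[-0.001, 1.0, 0.001], [1.0, 0.001, -0.001], [-0.001, 0.001, -1.0]]
force: [0.9, -0.4, -0.3]
opening: 0.0852
grasp_force: 0.0
```

```bash
python3 - <<'E'
from h import *
s=ctrl.observe();im=eyes.read_camera('wrist');cv2.imwrite('pics/w3.png',im[:,:,::-1])
print(s['tool_pos'],s['q'],to([.352,-.302,.16],s))
np.save('s3.npy',s,allow_pickle=True)
E
```

```text
[ 0.3915 -0.2238  0.1608] [ 43.2333  22.5482 -24.3424 129.28    17.8196  31.1807   5.2508] (array([-0.3908, -0.1982,  0.0041]), array([0.0007, 0.0006, 0.001 ]))
```

View pics/w3.png

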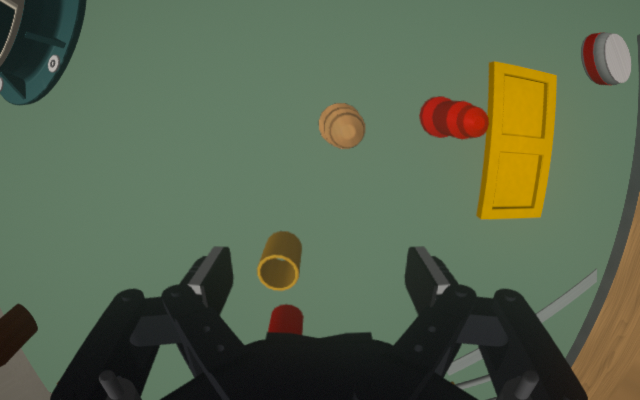

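Brass rim centre is at (279,272), pale finial bud at (347,126), and the yellow pockets are centred near (524,106) and (515,180).

```bash
python3 - <<'E'
from h import *
s=np.load('s3.npy',allow_pickle=True).item()
b=wrist_plane((279,272),.056,s)
print(b,to([*b,.02],s)[0],'pfin',wrist_plane((347,128),.083,s),'yel',wrist_plane((524,106),.012,s),wrist_plane((515,180),.012,s))
E
```

```text
[ 0.3549 -0.2986] [-0.3734 -0.1839  0.7041] pfin [ 0.4116 -0.1663] yel [ 0.6144 -0.1361] [ 0.612  -0.2194]
```

Call:
{"name": "send_rows", "arguments": {"motion": [[-0.095,-0.0475,0,0,0,0],[-0.095,-0.0475,0,0,0,0],[-0.095,-0.0475,0,0,0,0],[-0.095,-0.0475,0,0,0,0],[0,0,0.12,0,0,0]]}}

```text
time: 13.77
tool_pos: [0.3545, -0.3047, 0.139]
ee_rot: [[0.007, 1.0, 0.005], [1.0, -0.007, -0.007], [-0.007, 0.005, -1.0]]
force: [0.1, -1.2, -0.7]
opening: 0.0855
grasp_force: 0.0
```

Call:
{"name": "send_rows", "arguments": {"motion": [[0,0,0.13,0,0,0],[0,0,0.15,0,0,0],[0,0,0.15,0,0,0],[0,0,0.1,0,0,0],[0,0,0.05,0,0,0]]}}

```text
time: 14.18
tool_pos: [0.3539, -0.2979, 0.0183]
ee_rot: [[-0.001, 1.0, -0.002], [1.0, 0.001, 0.001], [0.001, -0.002, -1.0]]
force: [0.6, -0.5, 0.1]
opening: 0.0854
grasp_force: 0.0
```

Call:
{"name": "send_rows", "arguments": {"motion": [[0,0,0,0,0,0],[0,0,0,0,0,0],[0,0,0,0,0,0],[0,0,0,0,0,0],[0,0,0,0,0,0]], "claw": 1}}

```text
time: 14.6
tool_pos: [0.3546, -0.299, 0.0214]
ee_rot: [[-0.001, 1.0, 0.001], [1.0, 0.001, -0.001], [-0.001, 0.001, -1.0]]
force: [-0.2, 0.7, 4.8]
opening: 0.039
grasp_force: 40.2
```

Call:
{"name": "send_rows", "arguments": {"motion": [[0,0,0,0,0,0],[0,0,0,0,0,0],[0,0,0,0,0,0]]}}

```text
time: 14.85
tool_pos: [0.3546, -0.2991, 0.0213]
ee_rot: [[-0.0, 1.0, 0.001], [1.0, 0.0, -0.001], [-0.001, 0.001, -1.0]]
force: [-0.7, 0.2, 6.9]
opening: 0.0387
grasp_force: 40.5
```

Call:
{"name": "send_rows", "arguments": {"motion": [[0,0,-0.05,0,0,0],[0,0,-0.15,0,0,0],[0,0,-0.15,0,0,0],[0,0,-0.15,0,0,0],[0,0,-0.15,0,0,0]]}}

```text
time: 15.27
tool_pos: [0.3537, -0.2984, 0.1518]
ee_rot: [[-0.0, 1.0, -0.0], [1.0, 0.0, 0.0], [0.0, -0.0, -1.0]]
force: [0.9, -1.0, -1.9]
opening: 0.0386
grasp_force: 40.9
```

Call:
{"name": "send_rows", "arguments": {"motion": [[0.1405,0.06,0,0,0,0],[0.1405,0.06,0,0,0,0],[0.1405,0.06,0,0,0,0],[0.1405,0.06,0,0,0,0],[0.1405,0.06,0,0,0,0]]}}

```text
time: 15.68
tool_pos: [0.4142, -0.1572, 0.1507]
ee_rot: [[0.001, 1.0, 0.001], [1.0, -0.001, -0.001], [-0.001, 0.001, -1.0]]
force: [0.5, -0.9, -1.5]
opening: 0.0386
grasp_force: 41.0
```

Call:
{"name": "send_rows", "arguments": {"motion": [[0.1405,0.06,0,0,0,0],[0.1405,0.06,0,0,0,0],[0.1405,0.06,0,0,0,0],[0.1405,0.06,0,0,0,0],[0.1405,0.06,0,0,0,0]]}}

```text
time: 16.1
tool_pos: [0.4741, -0.0164, 0.1505]
ee_rot: [[-0.0, 1.0, 0.0], [1.0, 0.0, -0.0], [-0.0, 0.0, -1.0]]
force: [0.8, -1.2, -3.1]
opening: 0.0386
grasp_force: 41.0
```

Call:
{"name": "send_rows", "arguments": {"motion": [[0.1405,0.06,0,0,0,0],[0.1405,0.06,0,0,0,0],[0.1405,0.06,0,0,0,0],[0.1405,0.06,0,0,0,0],[0.1405,0.06,0,0,0,0]]}}

```text
time: 16.52
tool_pos: [0.534, 0.124, 0.1505]
ee_rot: [[-0.0, 1.0, 0.0], [1.0, 0.0, -0.0], [-0.0, 0.0, -1.0]]
force: [-0.0, -0.4, -2.7]
opening: 0.0387
grasp_force: 41.0
```

Call:
{"name": "send_rows", "arguments": {"motion": [[0.1405,0.06,0,0,0,0],[0.1405,0.06,0,0,0,0],[0.1405,0.06,0,0,0,0],[0.1405,0.06,0,0,0,0],[0.1405,0.06,0,0,0,0]]}}

```text
time: 16.93
tool_pos: [0.5939, 0.2643, 0.1503]
ee_rot: [[-0.0, 1.0, -0.0], [1.0, 0.0, -0.0], [-0.0, -0.0, -1.0]]
force: [0.1, 0.1, -1.0]
opening: 0.039
grasp_force: 41.0
```

Call:
{"name": "send_rows", "arguments": {"motion": [[0,0,0.1,0,0,0],[0,0,0.12,0,0,0],[0,0,0.12,0,0,0],[0,0,0,0,0,0]]}}

```text
time: 17.27
tool_pos: [0.5904, 0.2611, 0.0778]
ee_rot: [[-0.001, 1.0, -0.008], [1.0, 0.001, -0.005], [-0.005, -0.008, -1.0]]
force: [-1.0, 0.2, -3.1]
opening: 0.0382
grasp_force: 40.9
```

Call:
{"name": "send_rows", "arguments": {"motion": [[0,0,0.12,0,0,0],[0,0,0.08,0,0,0],[0,0,0.05,0,0,0],[0,0,0.015,0,0,0],[0,0,0,0,0,0]]}}

```text
time: 17.68
tool_pos: [0.5938, 0.2632, 0.0292]
ee_rot: [[-0.0, 1.0, -0.001], [1.0, 0.0, -0.0], [-0.0, -0.001, -1.0]]
force: [-0.4, -0.4, -1.5]
opening: 0.0388
grasp_force: 41.0
```

Call:
{"name": "send_rows", "arguments": {"motion": [[0,0,0.004,0,0,0],[0,0,0,0,0,0],[0,0,0,0,0,0]]}}

```text
time: 17.93
tool_pos: [0.5947, 0.2639, 0.0295]
ee_rot: [[-0.0, 1.0, 0.002], [1.0, 0.0, 0.001], [0.001, 0.002, -1.0]]
force: [0.6, 0.5, -2.9]
opening: 0.0388
grasp_force: 41.0
```

Call:
{"name": "send_rows", "arguments": {"motion": [[0,0,0.01,0,0,0],[0,0,0.007,0,0,0],[0,0,0.004,0,0,0],[0,0,0,0,0,0],[0,0,0,0,0,0]]}}

```text
time: 18.35
tool_pos: [0.5943, 0.2638, 0.0255]
ee_rot: [[-0.001, 1.0, 0.001], [1.0, 0.001, -0.0], [-0.0, 0.001, -1.0]]
force: [-1.3, -1.3, 6.1]
opening: 0.0386
grasp_force: 41.8
```

Contact with the pocket floor. Releasing and lifting.

Call:
{"name": "send_rows", "arguments": {"motion": [[0,0,0,0,0,0],[0,0,0,0,0,0],[0,0,0,0,0,0],[0,0,0,0,0,0],[0,0,0,0,0,0]], "claw": -1}}

```text
time: 18.77
tool_pos: [0.5939, 0.2635, 0.024]
ee_rot: [[-0.001, 1.0, -0.0], [1.0, 0.001, -0.0], [-0.0, -0.0, -1.0]]
force: [-0.1, 0.3, -0.3]
opening: 0.0851
grasp_force: 0.0
```

Call:
{"name": "send_rows", "arguments": {"motion": [[0,0,-0.05,0,0,0],[0,0,-0.15,0,0,0],[0,0,-0.2,0,0,0],[0,0,-0.2,0,0,0],[0,0,-0.1,0,0,0]]}}

```text
time: 19.18
tool_pos: [0.5959, 0.2651, 0.1695]
ee_rot: [[-0.001, 1.0, 0.006], [1.0, 0.001, 0.003], [0.003, 0.006, -1.0]]
force: [0.5, 0.5, -0.2]
opening: 0.0858
grasp_force: 0.0
```

```bash
python3 - <<'E'
from h import *
s=ctrl.observe();print(s['tool_pos'],s['opening'],to([.413,-.168,.16],s))
E
```

```text
[0.5959 0.2651 0.1695] 0.08581185209289874 (array([-2.1648, -0.9164,  0.0347]), array([ 0.0057, -0.0033,  0.0008]))
```

Call:
{"name": "send_rows", "arguments": {"motion": [[-0.135,-0.0565,0,0,0,0],[-0.135,-0.0565,0,0,0,0],[-0.135,-0.0565,0,0,0,0],[-0.135,-0.0565,0,0,0,0],[-0.135,-0.0565,0,0,0,0]]}}

```text
time: 19.6
tool_pos: [0.5369, 0.1273, 0.1649]
ee_rot: [[-0.001, 1.0, 0.001], [1.0, 0.001, -0.0], [-0.0, 0.001, -1.0]]
force: [0.4, -0.7, -0.0]
opening: 0.0858
grasp_force: 0.0
```

Call:
{"name": "send_rows", "arguments": {"motion": [[-0.135,-0.0565,0,0,0,0],[-0.135,-0.0565,0,0,0,0],[-0.135,-0.0565,0,0,0,0],[-0.135,-0.0565,0,0,0,0],[-0.135,-0.0565,0,0,0,0]]}}

```text
time: 20.02
tool_pos: [0.4805, -0.0077, 0.1648]
ee_rot: [[-0.001, 1.0, 0.001], [1.0, 0.001, -0.0], [-0.0, 0.001, -1.0]]
force: [-0.3, -1.2, -0.3]
opening: 0.0853
grasp_force: 0.0
```

Call:
{"name": "send_rows", "arguments": {"motion": [[-0.135,-0.0565,0,0,0,0],[-0.135,-0.0565,0,0,0,0],[-0.135,-0.0565,0,0,0,0],[-0.135,-0.0565,0,0,0,0],[-0.135,-0.0565,0,0,0,0]]}}

```text
time: 20.43
tool_pos: [0.4242, -0.1428, 0.1648]
ee_rot: [[-0.001, 1.0, 0.001], [1.0, 0.001, -0.001], [-0.001, 0.001, -1.0]]
force: [1.2, -1.2, 0.8]
opening: 0.0857
grasp_force: 0.0
```

Call:
{"name": "send_rows", "arguments": {"motion": [[-0.135,-0.0565,0,0,0,0],[0,0,0.05,0,0,0],[0,0,0,0,0,0],[0,0,0,0,0,0]]}}

```text
time: 20.77
tool_pos: [0.4135, -0.1682, 0.1543]
ee_rot: [[-0.001, 1.0, 0.0], [1.0, 0.001, 0.0], [0.0, 0.0, -1.0]]
force: [0.3, 0.0, -0.6]
opening: 0.0853
grasp_force: 0.0
```

```bash
python3 - <<'E'
from h import *
s=ctrl.observe();print(s['tool_pos'],s['q'],to([.413,-.168,.022],s))
E
```

```text
[ 0.4135 -0.1682  0.1543] [ 35.5532  23.0002 -24.3525 130.071   18.6798  30.1182  -3.3213] (array([ 0.0005, -0.0025,  0.6613]), array([ 0.    , -0.0004,  0.0008]))
```

Call:
{"name": "send_rows", "arguments": {"motion": [[0,0,0.13,0,0,0],[0,0,0.14,0,0,0],[0,0,0.14,0,0,0],[0,0,0.13,0,0,0],[0,0,0.08,0,0,0]]}}

```text
time: 21.18
tool_pos: [0.4142, -0.1665, 0.0285]
ee_rot: [[-0.005, 1.0, -0.001], [1.0, 0.005, 0.001], [0.001, -0.001, -1.0]]
force: [0.2, -0.6, -0.8]
opening: 0.0849
grasp_force: 0.0
```

Call:
{"name": "send_rows", "arguments": {"motion": [[0,0,0.04,0,0,0],[0,0,0,0,0,0]]}}

```text
time: 21.35
tool_pos: [0.4139, -0.1668, 0.021]
ee_rot: [[-0.004, 1.0, -0.002], [1.0, 0.004, 0.001], [0.001, -0.002, -1.0]]
force: [-0.0, -0.8, -0.4]
opening: 0.0855
grasp_force: 0.0
```

Call:
{"name": "send_rows", "arguments": {"motion": [[0,0,0,0,0,0],[0,0,0,0,0,0],[0,0,0,0,0,0],[0,0,0,0,0,0],[0,0,0,0,0,0]], "claw": 1}}

```text
time: 21.77
tool_pos: [0.4138, -0.1689, 0.0231]
ee_rot: [[-0.0, 1.0, 0.002], [1.0, 0.0, -0.001], [-0.001, 0.002, -1.0]]
force: [-0.6, -0.2, 5.0]
opening: 0.0317
grasp_force: 39.2
```

Call:
{"name": "send_rows", "arguments": {"motion": [[0,0,0,0,0,0],[0,0,0,0,0,0],[0,0,0,0,0,0]]}}

```text
time: 22.02
tool_pos: [0.4139, -0.1689, 0.0231]
ee_rot: [[-0.0, 1.0, 0.002], [1.0, 0.0, -0.001], [-0.001, 0.002, -1.0]]
force: [-1.1, 0.2, 7.5]
opening: 0.0315
grasp_force: 39.2
```

Call:
{"name": "send_rows", "arguments": {"motion": [[0,0,-0.05,0,0,0],[0,0,-0.15,0,0,0],[0,0,-0.15,0,0,0],[0,0,-0.15,0,0,0],[0,0,-0.15,0,0,0]]}}

```text
time: 22.43
tool_pos: [0.4127, -0.1687, 0.1538]
ee_rot: [[-0.0, 1.0, -0.0], [1.0, 0.0, 0.0], [0.0, -0.0, -1.0]]
force: [0.2, 0.3, -0.3]
opening: 0.0321
grasp_force: 39.8
```

Call:
{"name": "send_rows", "arguments": {"motion": [[-0.0325,0.1275,0,0,0,0],[-0.0325,0.1275,0,0,0,0],[-0.0325,0.1275,0,0,0,0],[-0.0325,0.1275,0,0,0,0],[-0.0325,0.1275,0,0,0,0]]}}

```text
time: 22.85
tool_pos: [0.5415, -0.2018, 0.1528]
ee_rot: [[0.0, 1.0, 0.0], [1.0, -0.0, -0.001], [-0.001, 0.0, -1.0]]
force: [0.1, -0.1, -0.2]
opening: 0.0322
grasp_force: 39.8
```

Call:
{"name": "send_rows", "arguments": {"motion": [[-0.0325,0.1275,0,0,0,0],[-0.0325,0.1275,0,0,0,0],[-0.0325,0.1275,0,0,0,0],[0,0,0.1,0,0,0],[0,0,0.12,0,0,0]]}}

```text
time: 23.27
tool_pos: [0.6211, -0.2215, 0.11]
ee_rot: [[0.0, 1.0, 0.007], [1.0, -0.0, -0.001], [-0.001, 0.007, -1.0]]
force: [0.4, -0.0, -0.2]
opening: 0.032
grasp_force: 39.9
```

Call:
{"name": "send_rows", "arguments": {"motion": [[0,0,0.12,0,0,0],[0,0,0.12,0,0,0],[0,0,0.09,0,0,0],[0,0,0.05,0,0,0],[0,0,0,0,0,0]]}}

```text
time: 23.68
tool_pos: [0.6153, -0.2203, 0.03]
ee_rot: [[-0.0, 1.0, -0.004], [1.0, 0.0, 0.001], [0.001, -0.004, -1.0]]
force: [0.4, 0.2, 0.2]
opening: 0.0318
grasp_force: 39.9
```

Call:
{"name": "send_rows", "arguments": {"motion": [[0,0,0.007,0,0,0],[0,0,0,0,0,0],[0,0,0,0,0,0]]}}

```text
time: 23.93
tool_pos: [0.6185, -0.2208, 0.0322]
ee_rot: [[-0.0, 1.0, 0.002], [1.0, 0.0, -0.001], [-0.001, 0.002, -1.0]]
force: [1.5, 0.4, -1.3]
opening: 0.032
grasp_force: 39.9
```

Call:
{"name": "send_rows", "arguments": {"motion": [[0,0,0.01,0,0,0],[0,0,0.01,0,0,0],[0,0,0.005,0,0,0],[0,0,0,0,0,0],[0,0,0,0,0,0]]}}

```text
time: 24.35
tool_pos: [0.6181, -0.2207, 0.0272]
ee_rot: [[-0.001, 1.0, 0.001], [1.0, 0.001, -0.001], [-0.001, 0.001, -1.0]]
force: [-1.3, 0.6, 6.8]
opening: 0.032
grasp_force: 40.6
```

Call:
{"name": "send_rows", "arguments": {"motion": [[0,0,0,0,0,0],[0,0,0,0,0,0],[0,0,0,0,0,0],[0,0,0,0,0,0],[0,0,0,0,0,0]], "claw": -1}}

```text
time: 24.77
tool_pos: [0.6173, -0.2204, 0.0254]
ee_rot: [[-0.001, 1.0, -0.0], [1.0, 0.001, 0.0], [0.0, -0.0, -1.0]]
force: [0.2, 0.2, 0.1]
opening: 0.0851
grasp_force: 0.0
```

Call:
{"name": "send_rows", "arguments": {"motion": [[0,0,-0.05,0,0,0],[0,0,-0.15,0,0,0],[0,0,-0.2,0,0,0],[0,0,-0.2,0,0,0],[0,0,-0.1,0,0,0]]}}

```text
time: 25.18
tool_pos: [0.62, -0.2206, 0.1712]
ee_rot: [[-0.001, 1.0, 0.007], [1.0, 0.001, -0.002], [-0.002, 0.007, -1.0]]
force: [0.7, 0.0, 0.1]
opening: 0.0853
grasp_force: 0.0
```

Call:
{"name": "send_rows", "arguments": {"motion": [[0.13,-0.066,0,0,0,0],[0.13,-0.066,0,0,0,0],[0.13,-0.066,0,0,0,0],[0.13,-0.066,0,0,0,0],[0.13,-0.066,0,0,0,0]]}}

```text
time: 25.6
tool_pos: [0.5507, -0.0894, 0.1665]
ee_rot: [[-0.0, 1.0, 0.001], [1.0, 0.0, -0.0], [-0.0, 0.001, -1.0]]
force: [0.1, 0.5, -0.5]
opening: 0.0857
grasp_force: 0.0
```

Call:
{"name": "send_rows", "arguments": {"motion": [[0.13,-0.066,0,0,0,0],[0.13,-0.066,0,0,0,0],[0.13,-0.066,0,0,0,0],[0.13,-0.066,0,0,0,0],[0.13,-0.066,0,0,0,0]]}}

```text
time: 26.02
tool_pos: [0.4846, 0.0406, 0.1664]
ee_rot: [[-0.001, 1.0, 0.001], [1.0, 0.001, -0.0], [-0.0, 0.001, -1.0]]
force: [1.2, 0.0, -0.7]
opening: 0.086
grasp_force: 0.0
```

Call:
{"name": "send_rows", "arguments": {"motion": [[0.13,-0.066,0,0,0,0],[0.13,-0.066,0,0,0,0],[0.13,-0.066,0,0,0,0],[0.13,-0.066,0,0,0,0],[0.13,-0.066,0,0,0,0]]}}

```text
time: 26.43
tool_pos: [0.4185, 0.1706, 0.1664]
ee_rot: [[-0.001, 1.0, 0.001], [1.0, 0.001, 0.0], [0.0, 0.001, -1.0]]
force: [0.9, 0.4, -0.3]
opening: 0.0857
grasp_force: 0.0
```

```bash
python3 - <<'E'
from h import *
s=ctrl.observe();im=eyes.read_camera('wrist');cv2.imwrite('pics/w4.png',im[:,:,::-1])
print(s['tool_pos'],s['q'],to([.352,.300,.16],s))
np.save('s4.npy',s,allow_pickle=True)
E
```

```text
[0.4185 0.1706 0.1664] [ -6.4465  22.3868 -27.1429 128.8249  18.9568  32.422  -47.9267] (array([ 0.6471, -0.3321,  0.0317]), array([ 0.0009, -0.0001,  0.0007]))
```

View pics/w4.png

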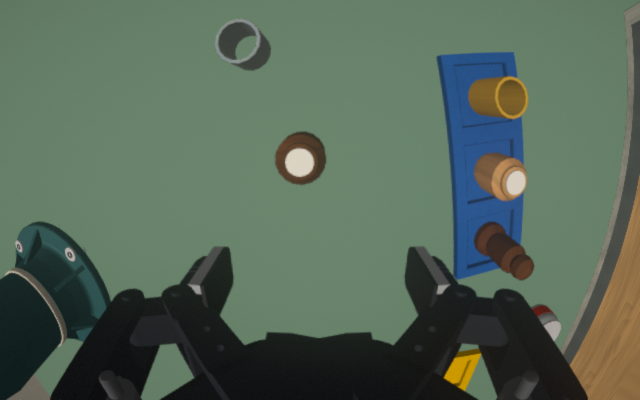

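All three blue-board parts stand upright in their pockets. The steel rim centre is at (238,41).

```bash
python3 - <<'E'
from h import *
s=np.load('s4.npy',allow_pickle=True).item()
b=wrist_plane((238,41),.056,s); print(b,to([*b,.02],s)[0],wrist_plane((299,162),.056,s))
E
```

```text
[0.3525 0.3002] [ 0.6482 -0.3303  0.7317] [0.4022 0.1973]
```

Call:
{"name": "send_rows", "arguments": {"motion": [[0.13,-0.066,0,0,0,0],[0.13,-0.066,0,0,0,0],[0.13,-0.066,0,0,0,0],[0.13,-0.066,0,0,0,0],[0.13,-0.066,0,0,0,0]]}}

```text
time: 26.9
tool_pos: [0.3525, 0.3005, 0.1663]
ee_rot: [[-0.001, 1.0, 0.001], [1.0, 0.001, 0.0], [0.0, 0.001, -1.0]]
force: [0.9, -0.0, 0.4]
opening: 0.0857
grasp_force: 0.0
```

Call:
{"name": "send_rows", "arguments": {"motion": [[0,0,0.13,0,0,0],[0,0,0.15,0,0,0],[0,0,0.15,0,0,0],[0,0,0.15,0,0,0],[0,0,0.1,0,0,0]]}}

```text
time: 27.32
tool_pos: [0.3529, 0.2992, 0.0282]
ee_rot: [[-0.001, 1.0, -0.001], [1.0, 0.001, -0.001], [-0.001, -0.001, -1.0]]
force: [-0.0, 0.7, -0.8]
opening: 0.0853
grasp_force: 0.0
```

Call:
{"name": "send_rows", "arguments": {"motion": [[0,0,0.04,0,0,0],[0,0,0,0,0,0]]}}

```text
time: 27.48
tool_pos: [0.3526, 0.2991, 0.0206]
ee_rot: [[-0.002, 1.0, -0.002], [1.0, 0.002, -0.002], [-0.002, -0.002, -1.0]]
force: [0.7, 0.6, 0.5]
opening: 0.0852
grasp_force: 0.0
```

Call:
{"name": "send_rows", "arguments": {"motion": [[0,0,0,0,0,0],[0,0,0,0,0,0],[0,0,0,0,0,0],[0,0,0,0,0,0],[0,0,0,0,0,0]], "claw": 1}}

```text
time: 27.9
tool_pos: [0.3537, 0.2998, 0.0231]
ee_rot: [[-0.0, 1.0, 0.002], [1.0, 0.0, 0.002], [0.002, 0.002, -1.0]]
force: [-0.7, -0.9, 8.4]
opening: 0.0394
grasp_force: 39.2
```

Call:
{"name": "send_rows", "arguments": {"motion": [[0,0,0,0,0,0],[0,0,0,0,0,0],[0,0,0,0,0,0]]}}

```text
time: 28.15
tool_pos: [0.3536, 0.2998, 0.0231]
ee_rot: [[-0.0, 1.0, 0.002], [1.0, 0.0, 0.002], [0.002, 0.002, -1.0]]
force: [-1.4, 0.1, 7.2]
opening: 0.0396
grasp_force: 39.3
```

Call:
{"name": "send_rows", "arguments": {"motion": [[0,0,-0.05,0,0,0],[0,0,-0.15,0,0,0],[0,0,-0.15,0,0,0],[0,0,-0.15,0,0,0],[0,0,-0.15,0,0,0]]}}

```text
time: 28.57
tool_pos: [0.3528, 0.2987, 0.1535]
ee_rot: [[-0.0, 1.0, 0.0], [1.0, 0.0, -0.0], [-0.0, 0.0, -1.0]]
force: [1.6, -0.0, -1.0]
opening: 0.0394
grasp_force: 40.7
```

Call:
{"name": "send_rows", "arguments": {"motion": [[-0.128,0.0776,0,0,0,0],[-0.128,0.0776,0,0,0,0],[-0.128,0.0776,0,0,0,0],[-0.128,0.0776,0,0,0,0],[-0.128,0.0776,0,0,0,0]]}}

```text
time: 28.98
tool_pos: [0.4312, 0.1697, 0.1525]
ee_rot: [[-0.001, 1.0, 0.001], [1.0, 0.001, -0.0], [-0.0, 0.001, -1.0]]
force: [0.9, -0.2, -0.8]
opening: 0.0395
grasp_force: 40.7
```

Call:
{"name": "send_rows", "arguments": {"motion": [[-0.128,0.0776,0,0,0,0],[-0.128,0.0776,0,0,0,0],[-0.128,0.0776,0,0,0,0],[-0.128,0.0776,0,0,0,0],[-0.128,0.0776,0,0,0,0]]}}

```text
time: 29.4
tool_pos: [0.5087, 0.0416, 0.1523]
ee_rot: [[-0.0, 1.0, 0.001], [1.0, 0.0, -0.0], [-0.0, 0.001, -1.0]]
force: [0.4, 0.7, -0.5]
opening: 0.0395
grasp_force: 40.7
```

Call:
{"name": "send_rows", "arguments": {"motion": [[-0.128,0.0776,0,0,0,0],[-0.128,0.0776,0,0,0,0],[-0.128,0.0776,0,0,0,0],[-0.128,0.0776,0,0,0,0],[-0.128,0.0776,0,0,0,0]]}}

```text
time: 29.82
tool_pos: [0.5862, -0.0863, 0.1522]
ee_rot: [[-0.0, 1.0, 0.0], [1.0, 0.0, -0.0], [-0.0, 0.0, -1.0]]
force: [0.4, 0.8, -1.5]
opening: 0.0396
grasp_force: 40.7
```

Call:
{"name": "send_rows", "arguments": {"motion": [[-0.128,0.0776,0,0,0,0],[-0.128,0.0776,0,0,0,0],[0,0,0.1,0,0,0],[0,0,0.12,0,0,0],[0,0,0.12,0,0,0]]}}

```text
time: 30.23
tool_pos: [0.6176, -0.1373, 0.084]
ee_rot: [[0.002, 1.0, 0.002], [1.0, -0.002, -0.001], [-0.001, 0.002, -1.0]]
force: [0.2, 0.3, -1.4]
opening: 0.0394
grasp_force: 40.7
```

Call:
{"name": "send_rows", "arguments": {"motion": [[0,0,0.12,0,0,0],[0,0,0.08,0,0,0],[0,0,0.05,0,0,0],[0,0,0,0,0,0],[0,0,0,0,0,0]]}}

```text
time: 30.65
tool_pos: [0.6172, -0.1358, 0.034]
ee_rot: [[-0.0, 1.0, -0.0], [1.0, 0.0, -0.0], [-0.0, -0.0, -1.0]]
force: [-0.2, 0.8, -0.8]
opening: 0.0397
grasp_force: 40.7
```

Call:
{"name": "send_rows", "arguments": {"motion": [[0,0,0.02,0,0,0],[0,0,0.01,0,0,0],[0,0,0.005,0,0,0],[0,0,0,0,0,0],[0,0,0,0,0,0]]}}

```text
time: 31.07
tool_pos: [0.6177, -0.1358, 0.0273]
ee_rot: [[-0.001, 1.0, 0.001], [1.0, 0.001, -0.0], [-0.0, 0.001, -1.0]]
force: [-0.4, -0.6, 1.0]
opening: 0.039
grasp_force: 40.8
```

Floor height reached with light contact. Releasing, lifting and backing off for a last look.

Call:
{"name": "send_rows", "arguments": {"motion": [[0,0,0.002,0,0,0],[0,0,0,0,0,0]]}}

```text
time: 31.23
tool_pos: [0.6177, -0.1358, 0.0272]
ee_rot: [[-0.001, 1.0, 0.001], [1.0, 0.001, -0.001], [-0.001, 0.001, -1.0]]
force: [-1.5, -0.9, 5.1]
opening: 0.0391
grasp_force: 41.2
```

Call:
{"name": "send_rows", "arguments": {"motion": [[0,0,0,0,0,0],[0,0,0,0,0,0],[0,0,0,0,0,0],[0,0,0,0,0,0],[0,0,0,0,0,0]], "claw": -1}}

```text
time: 31.65
tool_pos: [0.6171, -0.1356, 0.0261]
ee_rot: [[-0.001, 1.0, -0.0], [1.0, 0.001, 0.0], [0.0, -0.0, -1.0]]
force: [0.4, 0.3, 0.6]
opening: 0.0858
grasp_force: 0.0
```

Call:
{"name": "send_rows", "arguments": {"motion": [[0,0,-0.05,0,0,0],[0,0,-0.15,0,0,0],[0,0,-0.2,0,0,0],[0,0,-0.2,0,0,0],[0,0,-0.2,0,0,0]]}}

```text
time: 32.07
tool_pos: [0.6167, -0.1354, 0.1884]
ee_rot: [[-0.001, 1.0, -0.001], [1.0, 0.001, 0.0], [0.0, -0.001, -1.0]]
force: [1.1, -1.0, -0.7]
opening: 0.0854
grasp_force: 0.0
```

Call:
{"name": "send_rows", "arguments": {"motion": [[-0.1,-0.02,-0.05,0,0,0],[-0.14,-0.03,-0.05,0,0,0],[-0.14,-0.03,0,0,0,0],[-0.14,-0.03,0,0,0,0],[-0.14,-0.03,0,0,0,0]]}}

```text
time: 32.48
tool_pos: [0.5889, -0.2689, 0.2076]
ee_rot: [[-0.001, 1.0, 0.001], [1.0, 0.001, -0.001], [-0.001, 0.001, -1.0]]
force: [0.2, -0.2, -0.1]
opening: 0.0854
grasp_force: 0.0
```

Call:
{"name": "send_rows", "arguments": {"motion": [[-0.14,-0.03,0,0,0,0],[-0.14,-0.03,0,0,0,0],[-0.1,-0.03,0,0,0,0],[0,0,0,0,0,0],[0,0,0,0,0,0]]}}

```text
time: 32.9
tool_pos: [0.5703, -0.3455, 0.2066]
ee_rot: [[0.003, 1.0, -0.0], [1.0, -0.003, -0.0], [-0.0, -0.0, -1.0]]
force: [-0.2, 0.3, -0.1]
opening: 0.0854
grasp_force: 0.0
```

```bash
python3 - <<'E'
from h import *
im=eyes.read_camera('scene');cv2.imwrite('pics/s9.png',cv2.resize(im[70:310,110:430,::-1],None,fx=2.5,fy=2.5,interpolation=2))
im=eyes.read_camera('wrist');cv2.imwrite('pics/w9.png',im[:,:,::-1])
E
```

```text
(no output)
```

View pics/s9.png

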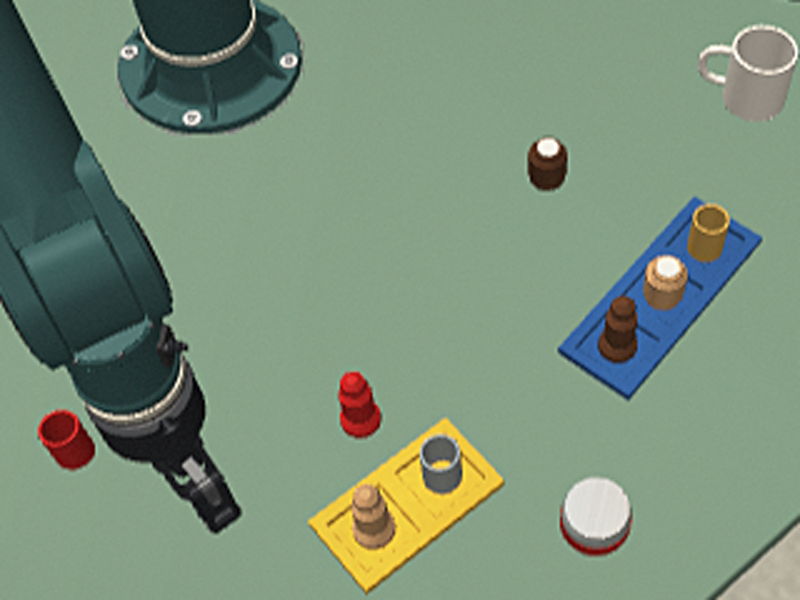

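View pics/w9.png

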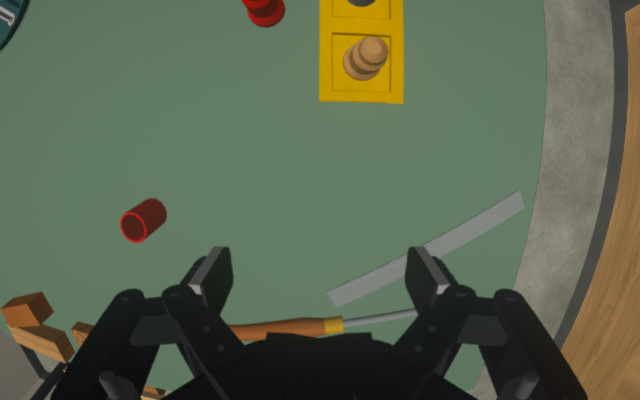

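All five parts stand upright in their pockets. In the scene crop the blue board's parts are at (618,330), (666,280) and (709,232), and the yellow board's at (372,515) and (441,463). The dark foot, tin, mug and red look-alikes haven't moved.

```bash
python3 -c "
from bench import ctrl
print(ctrl.hand_in())"
```

```text
the job is handed in; nothing more can be done
None
```

I filled both lamp orders and handed the job in at about 33 s: the last pictures show all five parts upright in their pockets, with the dark foot, wax tin, mug and both red look-alikes unmoved.

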